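# Rub down the tape on a carton's seam

## Robot

A 7-joint arm with a two-finger parallel gripper is mounted at the origin on the work surface. World frame = base frame: x ahead of the robot, y to its left, z up, the work surface at z = 0. Lengths are in mm, angles in degrees, forces in N, time in s.
With the tool pointing down it reaches from about 425 to 875 mm from the base axis. Payload 9.9 kg.
Tool frame: the origin (TCP) lies at the very end of the fingers, on their centre line; the grasp point (between the pads) lies 19 mm behind it (bot.grip_depth is the distance from the TCP to the grasp point, in mm); z points along the fingers, y is the line along which they close (so a half turn about z gives the same grasp; the last joint's range is limited). The gripper opens to 85 mm and grips with 20 to 120 N. Pads are 22 mm wide; open, the fingers measure 114 mm over their backs; the gripper's body (76 mm by 85 mm) begins 54 mm behind the grasp point. The pads swing forward as they close: fully open they stand 13 mm farther back than shut.
Start: joints at [-72.983, 32.985, 1.427, 82.34, -0.859, 64.687, -3.237], TCP at [250.866, 626.654, 231.289] pointing down, gripper open.
Joint ranges: [-157.87, 157.87], [-19.46, 123.44], [-87.15, 90], [11.01, 140.99], [-62.26, 242.26], [9.8, 113.94], [-161.44, 161.44]. Speed limits (degrees/s): [127.2, 127.2, 172.46, 172.46, 180, 180, 180].

## Interface

Orientations are given as a 3x3 rotation matrix whose columns are the frame's x, y, z axes.
In Python, from bench import status, eyes, hand_in, bot gives the robot as it stands.
- The arm moves only by the tool servo_tool, never from a script. Its argument "motion" is a list of rows, each an object with "translation": the shift along the tool's x, y, z normalised to -1 to 1, where 1 is 15 cm, a list of three; "turn": the turn, a rotation vector about the tool's x, y, z normalised to -1 to 1, where 1 is pi/4 rad, a list of three. A call has exactly 5 rows; each row is the pose to reach, as a shift and turn from the pose commanded when the call began, along the tool's axes at that moment; what a row does not reach only later rows make up. A row lasts 1/12 s, in which the tool goes at most 41.7 mm and 7.16 degrees, less where a joint would pass 70% of its speed; a pose out of reach is approached as far as the arm can. A call with a number of a shift or a turn outside -1 to 1 is refused whole. A call with a gripper value outside its range is refused whole. "claw" is the opening, from 0 (shut) to 1 (fully open), set as the call begins (left out, the last holds). The fingers move at their own pace and stop on an object; "force" is the grip in N (left out, the last holds). Time passes only in rows, so rows that repeat a pose let the fingers close, or fill a call up. It gives the time, the measured TCP pose, the force, the opening and the grip force at its end, in the units of the state.
- status.get_state(): the state, without advancing time (a new reading comes with each control period).
- eyes.snapshot(name): name is "side" or "top" or "wrist"; returns the picture (420x560x3 uint8, red, green, blue); there is no depth.
- eyes.get_calibration(name): a dict with "fx", "fy", "cx", "cy" (pixels), "extrinsics" (4x4, takes a point from camera to world coordinates); the wrist camera has in their place "tool_from_camera" (4x4, takes a point from camera to tool coordinates, whose origin is the TCP and whose axes are the flange's). Camera axes: x right, y up, looking along -z (the intrinsics and any distortion apply to the point x, -y, -z); pixel columns grow to the right and rows downward; lengths in mm; the calibration is good to about 2 mm. A picture is of the moment at which its call begins: read the wrist's pose just before it. get_calibration takes no time and is no camera call.
- hand_in(): hands the job in; it is judged then, once.
Trained networks look in the newest picture that a camera, given by its name, has taken for a name from the list of things; names that differ only in an ending like _2 or _b are one class to them, and where a whole thing is asked for, a point or a joint stands for the part that bears it (a point fixed in the world has none). Each returns a list of dicts, best first, with "p" (0 to 1); they miss things now and then, are a little off and sometimes report something else, mostly with a low value. They report only what shows in the picture. A call takes as long as a camera call.
- eyes.spot_in(camera, label): "location" ([column, row] in pixels, amid what is visible of it).
- eyes.outline_of(camera, label): "region" (420x560 bool, what is visible of it) and "location" ([column, row] in pixels, amid what is visible of it).
- eyes.pinpoint(camera, label): "location" ([column, row] in pixels: a listed point, or the origin of a listed thing).
The state is a dict: "time_s": time; "joint_positions": joint angles; "joint_vel": joint speeds; "joint_torque": joint torques, N m; "position": TCP position; "tcp_rot": TCP orientation; "ft_force": force on the tool from outside, world axes, zero at the start; "moment": the same for the moment, N m; "grip_width": finger opening in mm; "grip_force": force on a finger pad.
Only numpy, scipy, OpenCV 4.12 (cv2) and the standard library are available. Lean on these libraries where they do the work, as an engineer would, in place of code of your own. Each camera call takes 0.05 s, during which the arm holds its last target. There are 200 camera calls.

## Task

Gummed paper tape has just been laid over the seam on top of the long, low carton. Rub it down with closed fingertips: starting at the end of the tape nearest the robot, run along the whole tape to its far end, pressing lightly all the way so that it sticks but the flaps are not pushed in, and finish the program still pressing the far end of the tape down. Do not pick anything up, and leave the carton, the taller carton and everything else where they are.

Things in the scene. Friction and masses are not known exactly. Their poses are not given: they have to be found in the camera images.
- carton: long, low closed kraft carton, 260 x 190 x 100 mm high, about 3 kg, loose on the table. Origin at the centre of its underside; x along its length and seam, away from the robot (within 0.5 rad of world x), y to its left, z up. Slightly paler paper tape, 50 mm wide, covers the seam (y = 0) along the whole 260 mm of the top, its top face at z = 100.6 mm, and turns 45 mm down both ends
- tape_near (a point): the end of the tape on the carton's top that is nearest the robot: on the centre line, on the tape's top face, at the carton's top edge. Axes as the carton's
- tape_far (a point): the far end of the tape on the carton's top: on the centre line, on the tape's top face, at the carton's top edge, 260 mm from tape_near. Axes as the carton's
- tape_l: the left half of the tape (the +y side of the seam), 260 x 24.5 mm, stuck on the left flap and moving with it; origin on the seam at mid length, at the flap's top face (0.6 mm below the tape's)
- tape_r: the right half of the tape (the -y side of the seam), as tape_l, stuck on the right flap
- flap_l (a joint): left top flap, 260 x 94 mm, hinged along the carton's left top edge and springy: 0 = level, positive = its seam edge pushed down into the carton, rad (0.01 rad is about 1 mm there). Pressed at the seam, the two flaps give 1 mm at about 3 N, 4 mm at 8 N, 8 mm at 14 N, and spring back. Pushed in over 12 mm (0.13 rad) the tape tears off
- flap_r (a joint): right top flap, as flap_l
- carton_tall: the taller closed kraft carton, 150 x 150 x 140 mm high, its own tape already stuck; leave it alone. Origin at the centre of its underside
- tape_roll: roll of paper tape lying flat on top of the taller carton, 96 mm across, 52 mm hole, 50 mm high; origin at the centre of its underside
- label_roll: small roll of white labels, 42 mm across, 26 mm high, standing on the left flap of the long carton 64 mm from the seam; origin at the centre of its underside
- marker: fat white marker pen with a black cap, 145 x 19 x 16 mm, lying on the table along the long carton's right side; origin at its underside, mid length
- cutter: grey box cutter, 150 x 20 x 12 mm, lying on the table along the long carton's left side; origin at its underside, mid length
- notebooks: stack of four small printed notebooks, 148 x 105 x 36 mm; origin at the centre of its underside
- stapler: black stapler, 145 x 36 x 53 mm; origin at the centre of its underside

How it is judged:
By the outcome, as a careful person would: the job done as asked, in the order asked, and still so for the second after the job is handed in, while the arm keeps its last pose, push and grip.
It also fails if it takes over 38 s, if anything falls off the work surface, if the arm or the gripper's body presses on something with over 40 N, if the wrist force passes 120 N, or if a joint passes its speed limit or range.

## Working session

There is one attempt and no reset: what is moved stays moved. The work goes in short steps, Python scripts to look and compute and a tool call to move; the robot and the scene stay as the last step left them, time stands still between calls to the robot, and variables do not carry over. Pictures are saved under pics/ and viewed, at most 10 in all, crops included, and the job is handed in when it is done.

Besides the shell and the picture viewer there is one more tool, called after "Call:" as name(argument=value, ...) on one line, values as JSON. servo_tool: Moves the arm, as the interface text tells. Its arguments: {"type":"object","properties":{"motion":{"type":"array"},"claw":{"type":"number"},"force":{"type":"number"}},"required":["motion"]}

```bash
mkdir -p pics
cat > h.py <<'E'
import numpy as np, cv2
from bench import status, eyes, hand_in, bot
def ray(cam,px,st=None):
    c=eyes.get_calibration(cam)
    d=np.array([(px[0]-c['cx'])/c['fx'],-(px[1]-c['cy'])/c['fy'],-1.])
    if 'extrinsics' in c: T=np.array(c['extrinsics'])
    else:
        W=np.eye(4);W[:3,:3]=st['tcp_rot'];W[:3,3]=st['position'];T=W@np.array(c['tool_from_camera'])
    return T[:3,3],T[:3,:3]@d
def onz(cam,px,z,st=None):
    o,d=ray(cam,px,st);return o+d*(z-o[2])/d[2]
def save(n,im): cv2.imwrite('pics/'+n+'.png',im[:,:,::-1])
E
python3 - <<'E'
from h import *
s=status.get_state();print(s['time_s'],s['position'],np.round(s['tcp_rot'],3).tolist(),s['ft_force'])
print({k:v for k,v in eyes.get_calibration('top').items()})
ims={n:eyes.snapshot(n) for n in('top','side')}
for n in ims: save(n+'1',ims[n])
for n in ims:
  for l in('tape_near','tape_far'):
    for r in eyes.pinpoint(n,l)[:2]: print(n,l,r['location'],round(r['p'],2),onz(n,r['location'],100.6).round(1))
E
```

```text
0.0 [250.65344913 626.22261094 230.43280359] [[-0.928, 0.372, -0.001], [0.372, 0.928, -0.002], [-0.0, -0.002, -1.0]] [ 1.16578276 -0.75565645  0.60118341]
{'fx': 383.6303496084503, 'fy': 383.6303496084503, 'cx': 273.5550428097849, 'cy': 206.78748169434138, 'extrinsics': array([[ 2.69065408e-02,  9.95039260e-01, -9.57753014e-02,
         5.00263160e+02],
       [-9.99635243e-01,  2.65595625e-02, -4.89603274e-03,
         7.89403182e+00],
       [-2.32799469e-03,  9.58721019e-02,  9.95390939e-01,
         8.43798360e+02],
       [ 0.00000000e+00,  0.00000000e+00,  0.00000000e+00,
         1.00000000e+00]])}
top tape_far [374.1, 163.2] 0.93 [ 663.1 -183.8  100.6]
side tape_near [231.9, 291.8] 0.93 [ 408.1 -147.8  100.6]
side tape_far [364.4, 248.7] 0.81 [ 662.  -183.5  100.6]
```

```bash
python3 -c "
import cv2,numpy as np
a=cv2.imread('pics/top1.png');b=cv2.imread('pics/side1.png')
cv2.imwrite('pics/b.png',cv2.resize(np.hstack([a,b]),(800,300)))"
```

```text
(no output)
```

View pics/top1.png

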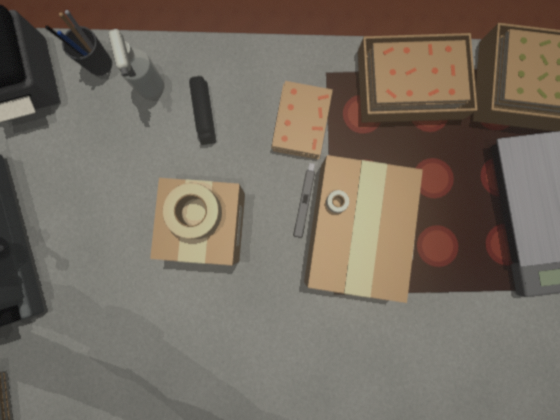

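View pics/side1.png

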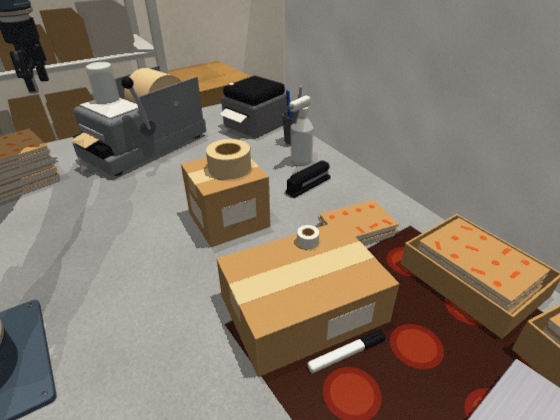

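Top view: the tape runs from about (359,295) at the near end to (374,163) at the far end, with the label roll on the left flap at (338,201). The tall carton, with the tape roll on it, is at about (193,215). In the side view the near end is at about (232,290). I'll swing over at a raised height, clear of the tape roll.

```bash
cat >> h.py <<'E'
def rel(target,yaw=None,s=None):
    s=s or status.get_state();R=np.array(s['tcp_rot'])
    t=R.T@(np.array(target)-s['position'])/150
    a=np.degrees(np.arctan2(R[1,0],R[0,0]))
    print(np.array(target),'->',t.round(3),'' if yaw is None else 'turn z %.3f'%(-((yaw-a+180)%360-180)/45))
E
python3 - <<'E'
from h import *
print(onz('top',(359,295),100.6),onz('top',(193,212),190))
for t in ([330,500,290],[420,430,290],[520,330,290],[560,200,290],[560,60,290],[560,0,290]): rel(t,172)
print(eyes.get_calibration('wrist'))
E
```

```text
[ 407.51789271 -155.54186388  100.6       ] [550.53851695 148.6283195  190.        ]
[330 500 290] -> [-0.804 -0.587 -0.393] turn z -0.307
[420 430 290] -> [-1.534 -0.797 -0.393] turn z -0.307
[520 330 290] -> [-2.401 -1.168 -0.393] turn z -0.307
[560 200 290] -> [-2.97  -1.874 -0.392] turn z -0.307
[560  60 290] -> [-3.317 -2.74  -0.392] turn z -0.307
[560   0 290] -> [-3.466 -3.112 -0.392] turn z -0.307
{'fx': 314.2258988446249, 'fy': 314.2258988446249, 'cx': 280.66153142819354, 'cy': 209.76298834557352, 'tool_from_camera': array([[-6.18136497e-04,  9.57190208e-01,  2.89459018e-01,
         7.34860013e+01],
       [ 9.99999793e-01,  5.40743594e-04,  3.47344147e-04,
         3.87792160e-01],
       [ 1.75951307e-04,  2.89459173e-01, -9.57190345e-01,
        -1.42744420e+02],
       [ 0.00000000e+00,  0.00000000e+00,  0.00000000e+00,
         1.00000000e+00]])}
```

Call:
servo_tool(motion=[{"translation":[-0.1,-0.1,-0.2],"turn":[0,0,-0.1]},{"translation":[-0.25,-0.25,-0.4],"turn":[0,0,-0.2]},{"translation":[-0.4,-0.5,-0.45],"turn":[0,0,-0.3]},{"translation":[-0.55,-0.75,-0.45],"turn":[0,0,-0.3]},{"translation":[-0.7,-0.95,-0.45],"turn":[0,0,-0.3]}], claw=0)

```text
time_s: 0.72
position: [294.6, 456.0, 299.5]
tcp_rot: [[-0.99, 0.143, 0.001], [0.143, 0.99, 0.002], [-0.0, 0.002, -1.0]]
ft_force: [1.9, -0.6, -0.7]
grip_width: 25.3
grip_force: 0.0
```

Call:
servo_tool(motion=[{"translation":[-0.2,-0.2,0],"turn":[0,0,0]},{"translation":[-0.4,-0.4,0],"turn":[0,0,0]},{"translation":[-0.6,-0.6,0],"turn":[0,0,0]},{"translation":[-0.78,-0.78,0],"turn":[0,0,0]},{"translation":[-0.95,-0.95,0],"turn":[0,0,0]}])

```text
time_s: 1.13
position: [416.5, 293.3, 299.2]
tcp_rot: [[-0.989, 0.146, 0.001], [0.146, 0.989, 0.0], [-0.001, 0.0, -1.0]]
ft_force: [0.8, -0.1, 0.5]
grip_width: 0.0
grip_force: 0.0
```

Call:
servo_tool(motion=[{"translation":[-0.14,-0.2,0],"turn":[0,0,0]},{"translation":[-0.28,-0.4,0],"turn":[0,0,0]},{"translation":[-0.42,-0.6,0],"turn":[0,0,0]},{"translation":[-0.56,-0.8,0],"turn":[0,0,0]},{"translation":[-0.7,-1,0],"turn":[0,0,0]}])

```text
time_s: 1.55
position: [497.9, 130.5, 299.1]
tcp_rot: [[-0.989, 0.145, 0.0], [0.145, 0.989, 0.0], [-0.0, 0.0, -1.0]]
ft_force: [0.3, 0.6, -0.5]
grip_width: -0.2
grip_force: 0.0
```

Call:
servo_tool(motion=[{"translation":[0,-0.2,0],"turn":[0,0,0]},{"translation":[0,-0.4,0],"turn":[0,0,0]},{"translation":[0,-0.6,0],"turn":[0,0,0]},{"translation":[0,-0.8,0],"turn":[0,0,0]},{"translation":[0,-1,0],"turn":[0,0,0]}])

```text
time_s: 1.97
position: [475.3, -17.6, 298.9]
tcp_rot: [[-0.989, 0.145, 0.0], [0.145, 0.989, 0.0], [-0.0, 0.0, -1.0]]
ft_force: [1.3, 0.1, -0.3]
grip_width: 0.0
grip_force: 0.0
```

Call:
servo_tool(motion=[{"translation":[0,-0.2,0],"turn":[0,0,0]},{"translation":[0,-0.4,0],"turn":[0,0,0]},{"translation":[0,-0.6,0],"turn":[0,0,0]},{"translation":[0,-0.8,0],"turn":[0,0,0]},{"translation":[0,-0.8,0],"turn":[0,0,0]}])

```text
time_s: 2.38
position: [456.8, -141.0, 299.2]
tcp_rot: [[-0.988, 0.152, 0.0], [0.152, 0.988, -0.003], [-0.001, -0.003, -1.0]]
ft_force: [-0.8, -0.6, 0.3]
grip_width: -0.0
grip_force: 0.0
```

Run:
```python
from h import *
s=status.get_state();print(s['time_s'],s['position'],s['grip_width'],s['ft_force'])
im=eyes.snapshot('wrist');save('w1',im)
for l in('tape_near','tape_far'):
    for r in eyes.pinpoint('wrist',l)[:2]: print(l,r['location'],round(r['p'],2),onz('wrist',r['location'],100.6,s).round(1))
for l in ('tape_l','tape_r'):
    for r in eyes.outline_of('wrist',l)[:1]:
        c=max(cv2.findContours(r['region'].astype('uint8'),0,1)[0],key=cv2.contourArea)
        b=cv2.boxPoints(cv2.minAreaRect(c));print(l,round(r['p'],2),[(p.round(),onz('wrist',p,100.6,s)[:2].round(1)) for p in b])
```

```text
2.3833 [ 456.77838472 -141.02892817  299.21381022] -0.024607727740039238 [-0.83311337 -0.5601672   0.30084011]
tape_near [263.1, 139.4] 0.92 [ 406.3 -152.4  100.6]
tape_far [270.0, 341.6] 0.69 [ 661.3 -187.   100.6]
tape_far [489.9, 191.9] 0.54 [501.2  87.5 100.6]
tape_l 0.81 [(array([240., 142.], dtype=float32), array([ 405.4, -176.8])), (array([263., 141.], dtype=float32), array([ 407.6, -152.7])), (array([271., 264.], dtype=float32), array([ 551.2, -167.9])), (array([248., 265.], dtype=float32), array([ 549. , -195.1]))]
tape_r 0.81 [(array([240., 142.], dtype=float32), array([ 405.4, -176.8])), (array([263., 141.], dtype=float32), array([ 407.6, -152.7])), (array([271., 264.], dtype=float32), array([ 551.2, -167.9])), (array([248., 265.], dtype=float32), array([ 549. , -195.1]))]
```

View pics/w1.png

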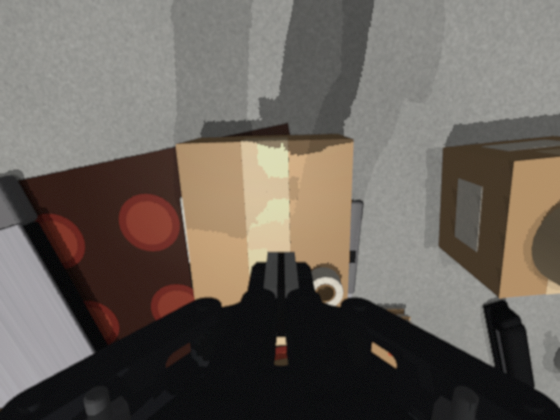

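Call:
servo_tool(motion=[{"translation":[0.06,-0.03,0.2],"turn":[0,0,-0.03]},{"translation":[0.12,-0.05,0.4],"turn":[0,0,-0.03]},{"translation":[0.18,-0.08,0.6],"turn":[0,0,-0.03]},{"translation":[0.24,-0.1,0.8],"turn":[0,0,-0.03]},{"translation":[0.3,-0.12,1],"turn":[0,0,-0.03]}])

```text
time_s: 3.05
position: [411.2, -145.1, 147.8]
tcp_rot: [[-0.993, 0.119, 0.001], [0.119, 0.993, 0.0], [-0.001, 0.0, -1.0]]
ft_force: [0.9, -0.2, -0.9]
grip_width: 0.1
grip_force: 0.0
```

Call:
servo_tool(motion=[{"translation":[0,0,0.08],"turn":[0,0,0]},{"translation":[0,0,0.16],"turn":[0,0,0]},{"translation":[0,0,0.22],"turn":[0,0,0]},{"translation":[0,0,0.27],"turn":[0,0,0]},{"translation":[0,0,0.27],"turn":[0,0,0]}])

```text
time_s: 3.47
position: [411.0, -145.2, 107.2]
tcp_rot: [[-0.993, 0.12, -0.002], [0.12, 0.993, 0.001], [0.002, 0.0, -1.0]]
ft_force: [-0.0, 0.7, 0.6]
grip_width: 0.0
grip_force: 0.0
```

Run:
```python
from h import *
s=status.get_state();print(s['time_s'],s['position'],np.round(s['tcp_rot'],3).tolist(),s['ft_force'])
rel([410,-152,s['position'][2]],172.75,s)
im=eyes.snapshot('wrist');save('w2',im);im2=eyes.snapshot('side')[180:380,130:430];save('s2',cv2.resize(im2,None,fx=2.5,fy=2.5))
for r in eyes.pinpoint('wrist','tape_near')[:2]: print(r['location'],round(r['p'],2),onz('wrist',r['location'],100.6,s).round(1))
```

```text
3.4667 [ 411.04065408 -145.19307494  107.2156769 ] [[-0.993, 0.12, -0.002], [0.12, 0.993, 0.001], [0.002, 0.0, -1.0]] [-0.03025234  0.70911835  0.64194515]
[ 410.        -152.         107.2156769] -> [ 0.001 -0.046 -0.   ] turn z 0.008
[263.7, 256.6] 0.72 [ 407.2 -153.4  100.6]
```

View pics/w2.png

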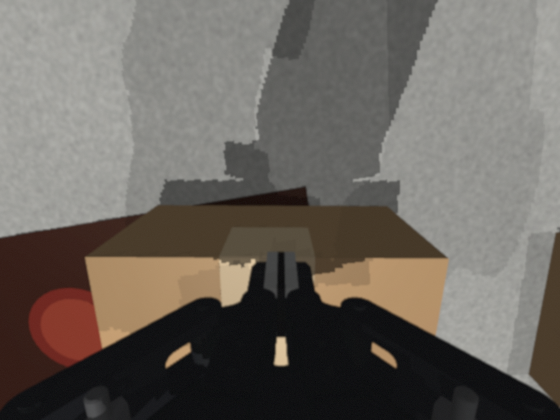

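View pics/s2.png

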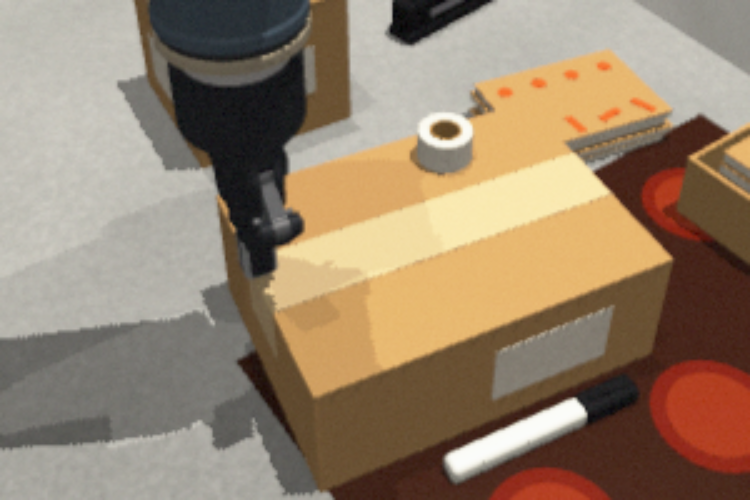

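Wrist view: the near tape edge runs along row 257, centred at about column 266, with the fingers at column 281. So the fingers need about 7 mm to the right. I'll shift, then lower in small steps.

Call:
servo_tool(motion=[{"translation":[0,-0.047,0],"turn":[0,0,0]},{"translation":[0,-0.047,0.013],"turn":[0,0,0]},{"translation":[0,-0.047,0.027],"turn":[0,0,0]},{"translation":[0,-0.047,0.033],"turn":[0,0,0]},{"translation":[0,-0.047,0.033],"turn":[0,0,0]}])

```text
time_s: 4.03
position: [410.2, -153.2, 103.2]
tcp_rot: [[-0.993, 0.122, -0.0], [0.122, 0.993, 0.0], [0.0, 0.0, -1.0]]
ft_force: [0.1, -0.4, 0.7]
grip_width: 0.1
grip_force: 0.0
```

Call:
servo_tool(motion=[{"translation":[0,0,0.004],"turn":[0,0,0]},{"translation":[0,0,0.008],"turn":[0,0,0]},{"translation":[0,0,0.011],"turn":[0,0,0]},{"translation":[0,0,0.011],"turn":[0,0,0]},{"translation":[0,0,0.011],"turn":[0,0,0]}])

```text
time_s: 4.45
position: [410.4, -153.2, 101.7]
tcp_rot: [[-0.993, 0.121, -0.0], [0.121, 0.993, 0.0], [0.0, 0.0, -1.0]]
ft_force: [0.4, -0.2, 0.1]
grip_width: -0.0
grip_force: 0.0
```

Call:
servo_tool(motion=[{"translation":[0,0,0.003],"turn":[0,0,0]},{"translation":[0,0,0.006],"turn":[0,0,0]},{"translation":[0,0,0.008],"turn":[0,0,0]},{"translation":[0,0,0.01],"turn":[0,0,0]},{"translation":[0,0,0.01],"turn":[0,0,0]}])

```text
time_s: 4.87
position: [410.4, -153.3, 100.2]
tcp_rot: [[-0.993, 0.121, 0.0], [0.121, 0.993, -0.0], [-0.0, 0.0, -1.0]]
ft_force: [0.0, 0.9, 1.5]
grip_width: -0.2
grip_force: 0.9
```

Call:
servo_tool(motion=[{"translation":[0,0,0.002],"turn":[0,0,0]},{"translation":[0,0,0.004],"turn":[0,0,0]},{"translation":[0,0,0.006],"turn":[0,0,0]},{"translation":[0,0,0.006],"turn":[0,0,0]},{"translation":[0,0,0.006],"turn":[0,0,0]}])

```text
time_s: 5.28
position: [410.4, -153.2, 99.3]
tcp_rot: [[-0.993, 0.121, 0.0], [0.121, 0.993, -0.0], [-0.0, -0.0, -1.0]]
ft_force: [-0.0, 0.4, 2.0]
grip_width: -0.0
grip_force: 1.6
```

Run:
```python
from h import *
s=status.get_state();print(s['position'],s['ft_force'])
rel([660.5,-184.2,s['position'][2]],None,s)
```

```text
[ 410.41409823 -153.22084123   99.3463043 ] [-1.96394354e-03  4.09129773e-01  2.03493737e+00]
[ 660.5       -184.2         99.3463043] -> [-1.68  -0.003  0.   ]
```

Call:
servo_tool(motion=[{"translation":[0,0,0.003],"turn":[0,0,0]},{"translation":[0,0,0.006],"turn":[0,0,0]},{"translation":[0,0,0.006],"turn":[0,0,0]},{"translation":[0,0,0.006],"turn":[0,0,0]},{"translation":[0,0,0.006],"turn":[0,0,0]}])

```text
time_s: 5.7
position: [410.4, -153.2, 98.5]
tcp_rot: [[-0.993, 0.121, 0.0], [0.121, 0.993, -0.0], [-0.0, -0.0, -1.0]]
ft_force: [-0.2, 0.5, 5.1]
grip_width: 0.0
grip_force: 2.4
```

Call:
servo_tool(motion=[{"translation":[-0.02,0,0],"turn":[0,0,0]},{"translation":[-0.05,0,0],"turn":[0,0,0]},{"translation":[-0.08,0,0],"turn":[0,0,0]},{"translation":[-0.11,0,0],"turn":[0,0,0]},{"translation":[-0.14,0,0],"turn":[0,0,0]}])

```text
time_s: 6.12
position: [430.5, -155.6, 98.2]
tcp_rot: [[-0.993, 0.121, -0.002], [0.121, 0.993, 0.001], [0.002, 0.0, -1.0]]
ft_force: [-3.9, 0.3, 5.2]
grip_width: -0.1
grip_force: 2.6
```

Call:
servo_tool(motion=[{"translation":[-0.04,0,-0.001],"turn":[0,0,0]},{"translation":[-0.08,0,-0.002],"turn":[0,0,0]},{"translation":[-0.12,0,-0.002],"turn":[0,0,0]},{"translation":[-0.16,0,-0.002],"turn":[0,0,0]},{"translation":[-0.2,0,-0.002],"turn":[0,0,0]}])

```text
time_s: 6.53
position: [461.3, -159.4, 98.6]
tcp_rot: [[-0.993, 0.121, -0.001], [0.121, 0.993, 0.0], [0.001, 0.0, -1.0]]
ft_force: [-3.3, 0.8, 4.8]
grip_width: 0.1
grip_force: 2.3
```

Call:
servo_tool(motion=[{"translation":[-0.04,0,0],"turn":[0,0,0]},{"translation":[-0.08,0,0],"turn":[0,0,0]},{"translation":[-0.12,0,0],"turn":[0,0,0]},{"translation":[-0.16,0,0],"turn":[0,0,0]},{"translation":[-0.2,0,0],"turn":[0,0,0]}])

```text
time_s: 6.95
position: [491.4, -163.1, 98.7]
tcp_rot: [[-0.993, 0.121, -0.0], [0.121, 0.993, -0.0], [0.0, -0.0, -1.0]]
ft_force: [-2.7, -0.0, 4.0]
grip_width: 0.0
grip_force: 2.2
```

Call:
servo_tool(motion=[{"translation":[-0.04,0,0],"turn":[0,0,0]},{"translation":[-0.08,0,0],"turn":[0,0,0]},{"translation":[-0.12,0,0],"turn":[0,0,0]},{"translation":[-0.16,0,0],"turn":[0,0,0]},{"translation":[-0.2,0,0],"turn":[0,0,0]}])

```text
time_s: 7.37
position: [521.1, -166.8, 98.7]
tcp_rot: [[-0.993, 0.121, -0.0], [0.121, 0.993, -0.0], [0.0, -0.0, -1.0]]
ft_force: [-3.8, 0.4, 4.8]
grip_width: -0.3
grip_force: 2.3
```

Call:
servo_tool(motion=[{"translation":[-0.04,0,0],"turn":[0,0,0]},{"translation":[-0.08,0,0],"turn":[0,0,0]},{"translation":[-0.12,0,0],"turn":[0,0,0]},{"translation":[-0.16,0,0],"turn":[0,0,0]},{"translation":[-0.2,0,0],"turn":[0,0,0]}])

```text
time_s: 7.78
position: [550.9, -170.4, 98.7]
tcp_rot: [[-0.993, 0.121, -0.0], [0.121, 0.993, -0.0], [0.0, -0.0, -1.0]]
ft_force: [-3.5, 1.0, 5.1]
grip_width: -0.1
grip_force: 2.3
```

Call:
servo_tool(motion=[{"translation":[-0.04,0,0],"turn":[0,0,0]},{"translation":[-0.08,0,0],"turn":[0,0,0]},{"translation":[-0.12,0,0],"turn":[0,0,0]},{"translation":[-0.16,0,0],"turn":[0,0,0]},{"translation":[-0.2,0,0],"turn":[0,0,0]}])

```text
time_s: 8.2
position: [580.7, -174.0, 98.7]
tcp_rot: [[-0.993, 0.121, 0.0], [0.121, 0.993, -0.0], [-0.0, -0.0, -1.0]]
ft_force: [-2.4, -0.6, 4.9]
grip_width: -0.1
grip_force: 2.3
```

Run:
```python
from h import *
s=status.get_state();print(s['position'],s['ft_force'])
for c in('top','side'):
    im=eyes.snapshot(c);save(c+'3',im)
    for l in('tape_near','tape_far'):
        for r in eyes.pinpoint(c,l)[:1]: print(c,l,r['location'],round(r['p'],2),onz(c,r['location'],100.6).round(1))
rel([660.5,-184.2,s['position'][2]],None,s)
a=cv2.resize(cv2.imread('pics/top3.png')[140:310,290:440],None,fx=2.5,fy=2.5);b=cv2.resize(cv2.imread('pics/side3.png')[180:350,230:430],None,fx=2.5,fy=2.5)
cv2.imwrite('pics/c3.png',np.hstack([a,b])[:,:800])
```

```text
[ 580.72956302 -174.03890832   98.70216718] [-2.36606276 -0.61363506  4.88084761]
top tape_near [356.2, 294.1] 0.72 [ 409.1 -150.2  100.6]
top tape_far [373.3, 165.0] 0.91 [ 659.5 -182.2  100.6]
side tape_near [234.3, 292.3] 0.75 [ 410.9 -150.9  100.6]
side tape_far [367.1, 248.9] 0.61 [ 665.9 -186.6  100.6]
[ 660.5        -184.2          98.70216718] -> [-0.536 -0.003  0.   ]
```

View pics/c3.png

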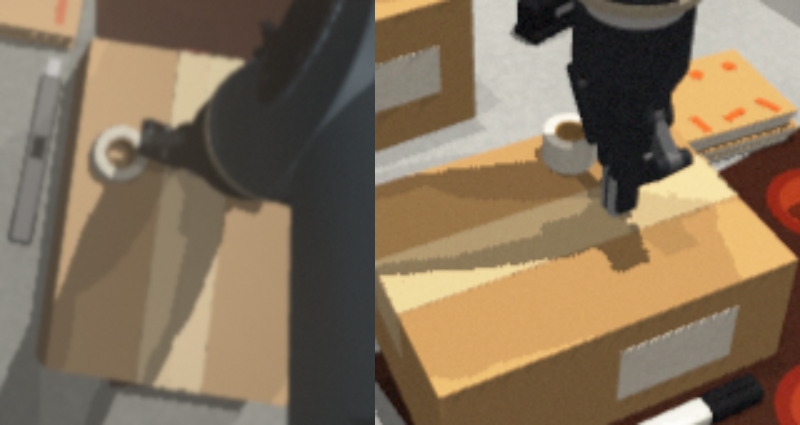

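The crops show the tip on the tape centre, the label roll still at about (337,201) and the carton still in place. I'll continue to the far end.

Call:
servo_tool(motion=[{"translation":[-0.04,0,0],"turn":[0,0,0]},{"translation":[-0.08,0,0],"turn":[0,0,0]},{"translation":[-0.12,0,0],"turn":[0,0,0]},{"translation":[-0.16,0,0],"turn":[0,0,0]},{"translation":[-0.2,0,0],"turn":[0,0,0]}])

```text
time_s: 8.92
position: [610.1, -177.7, 98.5]
tcp_rot: [[-0.993, 0.121, -0.001], [0.121, 0.993, 0.0], [0.001, 0.0, -1.0]]
ft_force: [-2.3, -0.3, 5.6]
grip_width: 0.2
grip_force: 2.4
```

Call:
servo_tool(motion=[{"translation":[-0.04,0,0],"turn":[0,0,0]},{"translation":[-0.08,0,0],"turn":[0,0,0]},{"translation":[-0.12,0,0],"turn":[0,0,0]},{"translation":[-0.16,0,0],"turn":[0,0,0]},{"translation":[-0.2,0,0],"turn":[0,0,0]}])

```text
time_s: 9.33
position: [640.3, -181.3, 98.6]
tcp_rot: [[-0.993, 0.121, -0.0], [0.121, 0.993, -0.0], [0.0, -0.0, -1.0]]
ft_force: [-3.0, 0.1, 3.9]
grip_width: 0.3
grip_force: 2.3
```

Call:
servo_tool(motion=[{"translation":[-0.04,0,0],"turn":[0,0,0]},{"translation":[-0.08,0,0],"turn":[0,0,0]},{"translation":[-0.12,0,0],"turn":[0,0,0]},{"translation":[-0.13,0,0],"turn":[0,0,0]},{"translation":[-0.13,0,0],"turn":[0,0,0]}])

```text
time_s: 9.75
position: [660.2, -183.6, 98.8]
tcp_rot: [[-0.993, 0.121, 0.002], [0.121, 0.993, -0.0], [-0.002, -0.0, -1.0]]
ft_force: [0.5, -0.4, 3.5]
grip_width: -0.1
grip_force: 2.2
```

Run:
```python
from h import *
s=status.get_state();print(s['time_s'],s['position'],s['ft_force'])
for c in('top','side'):
    im=eyes.snapshot(c);save(c+'4',im)
    for l in('tape_near','tape_far'):
        for r in eyes.pinpoint(c,l)[:1]: print(c,l,r['location'],round(r['p'],2),onz(c,r['location'],100.6).round(1))
b=cv2.resize(cv2.imread('pics/side4.png')[180:350,230:430],None,fx=4,fy=3.5)
cv2.imwrite('pics/c4.png',b)
```

```text
9.75 [ 660.16911183 -183.62078324   98.76679691] [ 0.53303127 -0.38659119  3.54829195]
top tape_near [358.7, 294.5] 0.68 [ 408.4 -155.   100.6]
top tape_far [369.8, 162.4] 0.65 [ 664.5 -175.3  100.6]
side tape_near [234.1, 295.5] 0.82 [ 407.6 -156.9  100.6]
side tape_far [361.5, 249.8] 0.58 [ 655.5 -183.   100.6]
```

View pics/c4.png

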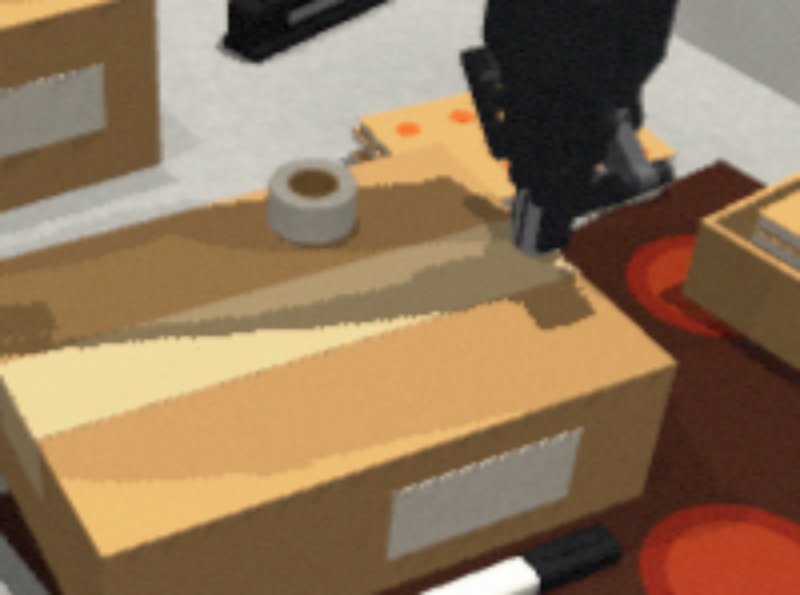

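Side view: the tip rests at the far tape edge, at crop (540,248). Contact is about 4 N and nothing looks disturbed.

```bash
python3 -c "
from bench import hand_in
print(hand_in())"
```

```text
the job is handed in; nothing more can be done
None
```

I rubbed the tape down from the near end to the far end at about 4–5 N and handed the job in with the fingertips still pressing the far end at about 3.5 N; nothing looked disturbed in the last pictures, and the hand-in returned no verdict.

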